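# Clamp the red price sign upright at the market stall

### The arm

A 6-joint arm with a two-finger parallel gripper is mounted at the origin on the work surface. World frame = base frame: x ahead of the robot, y to its left, z up, the work surface at z = 0. Lengths are in mm, angles in rad, forces in N, time in s.
With the tool pointing down it reaches from about 350 to 1000 mm from the base axis. Payload 7.1 kg.
Tool frame: the origin (TCP) lies on the mounting face of the last link; the fingertips stand ahead of it and the grasp point (between the pads) lies 155 mm ahead of it (arm.tip_reach is the z of the fingertips in the tool frame, in mm); z points along the fingers, y is the line along which they close (so a half turn about z gives the same grasp; the last joint's range is limited). The gripper opens to 85 mm and grips with 20 to 120 N. Pads are 22 mm wide; open, the fingers measure 114 mm over their backs; the gripper's body (76 mm by 85 mm) begins 54 mm behind the grasp point. The pads swing forward as they close: fully open they stand 13 mm farther back than shut.
Start: joints at [-1.272, 0.423, 1.63, -0, 1.089, -0.019], TCP at [195.316, -593.682, 404.719] pointing down, gripper open.
Joint ranges: [-3, 3], [-0.9, 2.11], [0.09, 2.58], [-1.31, 4.45], [0.11, 2.69], [-2.54, 2.54]. Speed limits (rad/s): [2.39, 2.39, 3.01, 3.14, 3.14, 3.14].

### API

Orientations are given as a unit quaternion [w, x, y, z].
In Python, from rig import arm, viewer gives the robot as it stands.
- The arm moves only by the tool carry_out, never from a script. Its argument "targets" is a list that holds one entry, the list of rows, each a list of 6 numbers: the shift along the tool's x, y, z in units of 250 mm (1.0 is 250 mm), then the turn, a rotation vector about the tool's x, y, z in units of 45 degrees (1.0 is 45 degrees). A call has 1 to 8 rows; each row shifts and turns the commanded pose from where the row before left it, along the tool's axes as they then stand; what a row does not reach is not made up. A row lasts 1/12 s, in which the tool goes at most 41.7 mm and 7.16 degrees, less where a joint would pass 70% of its speed; a pose out of reach is approached as far as the arm can. A call with a number of a shift or a turn outside -1 to 1 is refused whole. A call with a gripper value outside its range is refused whole. "claw" is the closure, from 0 (fully open) to 1 (shut), set as the call begins (left out, the last holds). The fingers move at their own pace and stop on an object; "squeeze" is the grip in N (left out, the last holds). Time passes only in rows, so rows that do not move let the fingers close. It gives the time, the measured TCP pose, the force, the opening and the grip force at its end, in the units of the state.
- arm.observe(): the state, without advancing time (a new reading comes with each control period).
- viewer.capture(name): name is "side" or "top" or "wrist"; returns a dict with "image" (420x560x3 uint8, blue, green, red), "depth" (420x560 float32, mm along the optical axis (not along the pixel's ray), 0 where there is no reading), "fx", "fy", "cx", "cy" (pixels), "rvec" (rotation vector, rad) and "tvec" (3), from world to camera coordinates, as OpenCV has them. Camera axes: x right, y down, z forward; pixel columns grow to the right and rows downward; lengths in mm; the calibration is good to about 2 mm. A picture is of the moment at which its call begins.
- arm.job_done(): hands the job in; it is judged then, once.
The state is a dict: "time_s": time; "joint_pos": joint angles; "qd": joint speeds; "effort": joint torques, N m; "tool_pos": TCP position; "tool_rot": TCP orientation; "force": force on the tool from outside, world axes, zero at the start; "wrist_torque": the same for the moment, N m; "finger_gap": opening from 0.0 (shut) to 1.0 (fully open); "grip_force": force on a finger pad.
Only numpy, scipy, OpenCV 4.12 (cv2) and the standard library are available. Lean on these libraries where they do the work, as an engineer would, in place of code of your own. Each camera call takes 0.05 s, during which the arm holds its last target. There are 200 camera calls.

### The job

Stand the red price sign upright on the bed of the stall clamp, between its two jaws and square to them, and let go of it. Then squeeze the clamp's pair of black levers together and let them spring back, again and again, until the jaws hold the sign's wooden foot firmly (about 20 N, at least 12 N) without crushing it (never over 32 N); leave the levers released and do not disturb the other goods.

Things in the scene. Friction and masses are not known exactly. Their poses are not given: they have to be found in the camera images.
- clamp: quick clamp on a dark steel plate 90 x 290 x 10 mm, screwed to the stall. Origin on the table under the plate; y along the clamp, x across, z up. In mm from -y to +y: fixed orange jaw (face at y -105), bed (plate top, z 10), moving orange jaw with black pad (top z 57, back at y 17 or less), orange housing (y 35 to 140, 64 wide, top z 60), out of which two black levers rise.
- anvil: the fixed jaw, orange with a black rubber face, 62 mm wide, z 10 to 58 mm; its body frame is that of the clamp. The clamping force is the force between it and the sign. The pad opposite is sprung: it gives 1 mm per 2.25 N (15 mm at most), so on a gripped part each 4 mm click adds 9 N and a full squeeze 27 N: feel the levers stiffen and stop part-way.
- seat (a point): point on the bed's top, 35 mm from the fixed jaw's face (clamp y -70 mm, z 10 mm): a sign whose origin is put here stands free of both jaws. The moving jaw's pad (50 mm wide, z 16 to 52 mm) has its face at y -25 to -47 mm at the start, different each time, so 58 to 80 mm lie free between the jaws.
- squeeze_mid (a point): fixed point midway between the two lever bars at rest (clamp y 85, z 120 mm; axes as the clamp's). Each lever pivots at z 45 mm and ends in a round bar at z 120 mm, 14 mm thick, 54 mm long along x. Over their outsides: 68 mm at rest, 38 mm fully squeezed; they close evenly. Moving the free jaw takes 3 to 6 N on each bar; each newton more on each bar gives about 2.4 N of clamping.
- trigger (a joint): angle of the two coupled black levers, rad: 0 released, 0.2 fully squeezed. A full squeeze pushes the moving jaw about 12 mm towards the fixed jaw, in clicks of 4 mm; it stays at the last click reached when the levers spring back (less than one click gains nothing). There is no release. Clamp force builds only once the pad meets the sign.
- sign_red: red price sign, about 0.2 kg, loose on the table: pale wooden foot 60 (x) x 40 (y) x 34 mm high; on it an upright red board with white stripes, 90 mm wide (x), 12 mm thick (y), top 125 mm above the underside. Origin at the centre of the foot's underside, z up. To be gripped across the foot's 40 mm: sign y along clamp y, either way round.
- sign_blue: a blue sign of the same shape and size, not to be disturbed
- honey_jar: amber jar with brass lid, 64 mm across, 85 mm high; origin under its centre; leave alone
- tomato_can: small can, 54 mm across, 55 mm high; origin under its centre; leave alone
- glass_cup: drinking glass, 66 mm across, 90 mm high; origin under its centre; leave alone
- stock_cubes: yellow box 60 x 90 x 50 mm high; origin under its centre; leave alone
- paste_tub: red tub, 72 mm across, 70 mm high; origin under its centre; leave alone
There are look-alikes about, which are no part of the job. What is meant by the sign_red is not green or pink, and is the smaller of those in its own colour.

How it is judged (in metres and radians):
On the way, in this order (a step that is already met when the one before it is completed fails the run):
1. the red sign stands upright on the clamp's bed between the jaws, let go (y of sign_red in the frame of clamp between -0.089 and -0.04 m and x of sign_red in the frame of clamp between -0.02 and 0.02 m and z of sign_red in the frame of clamp between 0.006 and 0.014 m and angle between sign_red's own z axis and vertical below 0.08 rad and contact force between the fingers and sign_red below 0.3 N), for 0.2 s.
2. the levers are squeezed (value of joint trigger above 0.06 rad), for 0.05 s.
3. the levers are let spring back (value of joint trigger below 0.03 rad), for 0.05 s.
4. squeezing again, the jaws come to grip the foot with at least 12 N (value of joint trigger above 0.05 rad and contact force between anvil and sign_red above 12 N), for 0.05 s.
At the end, for the whole second after the job is handed in: The red sign stands on the clamp's bed (within 6 mm of its height, within 20 mm of the clamp's middle line, upright and square to the jaws within about 5 degrees), at rest, gripped with 12 to 32 N between the jaws; the levers are fully released (contact force between anvil and sign_red between 12 and 32 N and value of joint trigger below 0.03 rad and x of sign_red in the frame of clamp between -0.02 and 0.02 m and z of sign_red in the frame of clamp between 0.005 and 0.016 m and angle between sign_red's own z axis and vertical below 0.08 rad and angle between the y axis of sign_red and the y axis of clamp, either way round below 0.1 rad and linear speed of sign_red below 0.01 m/s); the robot touches nothing.
It fails at once if the sign's foot is pressed against the fixed jaw with more than 32 N (crushed) (contact force between anvil and sign_red above 32 N).
It fails at once if another thing on the stall is moved by more than 30 mm (distance of any of sign_blue, honey_jar, tomato_can, glass_cup, stock_cubes, paste_tub from where it was at the start of the episode above 0.03 m).
It also fails if it takes over 70 s, if anything falls off the work surface, if the arm or the gripper's body presses on something with over 40 N, if the wrist force passes 120 N, or if a joint passes its speed limit or range.

## Working session

There is one attempt and no reset: what is moved stays moved. The work goes in short steps, Python scripts to look and compute and a tool call to move; the robot and the scene stay as the last step left them, time stands still between calls to the robot, and variables do not carry over. Pictures are saved under pics/ and viewed, at most 10 in all, crops included, and the job is handed in when it is done.

Besides the shell and the picture viewer there is one more tool, called after "Request:" by a JSON object that holds its "op" and its "data". carry_out: Moves the arm, as the interface text tells. Shifts and turns lie within -1 to 1; 1 stands for 250 mm of shift or 45 degrees of turn. Its arguments: {"type":"object","properties":{"targets":{"type":"array"},"claw":{"type":"number"},"squeeze":{"type":"number"}},"required":["targets"]}

```bash
ls; mkdir -p pics
cat > h.py <<'E'
import numpy as np, cv2, pickle
from scipy.spatial.transform import Rotation as R
from rig import arm, viewer
def cap(n):
    c=viewer.capture(n); c['R']=cv2.Rodrigues(np.array(c['rvec'],float))[0]; c['t']=np.array(c['tvec'],float).ravel(); return c
def cloud(c):
    d=c['depth']; v,u=np.mgrid[:d.shape[0],:d.shape[1]]
    p=np.stack([(u-c['cx'])/c['fx']*d,(v-c['cy'])/c['fy']*d,d],-1)
    w=(p-c['t'])@c['R']; w[d<=0]=np.nan; return w
def proj(c,P):
    q=np.asarray(P,float)@c['R'].T+c['t']; return q[...,:2]/q[...,2:]*[c['fx'],c['fy']]+[c['cx'],c['cy']]
E
python3 - <<'E'
from h import *
a=[cap('top'),cap('side')]
for n,c in zip(('top','side'),a):
    pickle.dump(c,open(n+'.pkl','wb')); cv2.imwrite(f'pics/{n}1.png',c['image'])
    print(n,c['R'].round(2).tolist(),(-c['R'].T@c['t']).round())
s=arm.observe();print({k:np.round(v,3) for k,v in s.items()}, arm.tip_reach)
E
```

```text
pics
top [[-0.03, -1.0, 0.0], [-1.0, 0.03, -0.05], [0.05, -0.0, -1.0]] [ 477.   22. 1297.]
side [[-0.98, -0.2, -0.02], [-0.13, 0.69, -0.71], [0.16, -0.7, -0.7]] [333. 917. 998.]
{'time_s': np.float64(0.1), 'joint_pos': array([-1.272,  0.424,  1.631, -0.   ,  1.089, -0.019]), 'qd': array([-0.002, -0.002, -0.002,  0.001, -0.   ,  0.002]), 'effort': array([-1.0000e-03, -5.5842e+01, -2.8245e+01, -0.0000e+00,  3.0000e-03,
        0.0000e+00]), 'tool_pos': array([ 195.226, -593.46 ,  404.019]), 'tool_rot': array([-0.001,  0.987,  0.158, -0.   ]), 'force': array([0.358, 0.034, 0.455]), 'wrist_torque': array([0.011, 0.008, 0.007]), 'grip_force': np.float64(0.0), 'finger_gap': np.float64(0.998)} 173.4
```

```bash
ls pics
```

```text
side1.png
top1.png
```

View pics/top1.png

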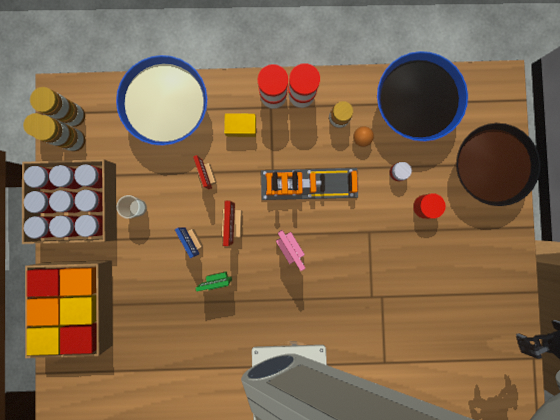

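View pics/side1.png

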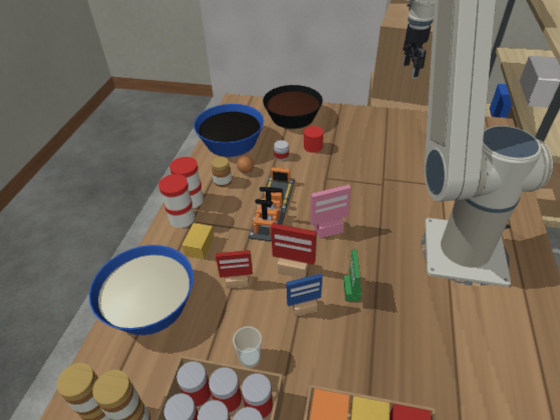

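The top view has red signs at (204,172) and (230,222), and the clamp at (310,184) with its fixed jaw on the right, towards -y. In the side view the same signs are at (235,265), small, and (293,245), large. The green sign is at (212,282) and the pink one at (291,250); neither is meant. I'll measure both red signs and confirm the smaller in a crop.

```bash
cat > m.py <<'E'
from h import *
T=pickle.load(open('top.pkl','rb'));S=pickle.load(open('side.pkl','rb'))
def rect(P):
    (c,s,a)=cv2.minAreaRect(P[:,:2].astype(np.float32)); return np.round(c,1),np.round(s,1),round(a,1)
for n,c,boxes in (('top',T,[(185,145,222,195),(215,195,250,250)]),('side',S,[(210,240,262,292),(266,220,322,282)])):
    w=cloud(c); hsv=cv2.cvtColor(c['image'],cv2.COLOR_BGR2HSV)
    for x0,y0,x1,y1 in boxes:
        W=w[y0:y1,x0:x1].reshape(-1,3);H=hsv[y0:y1,x0:x1].reshape(-1,3)
        red=((H[:,0]<6)|(H[:,0]>172))&(H[:,1]>150)&(W[:,2]>20)
        P=W[red]; print(n,'red',len(P),rect(P),'z',np.percentile(P[:,2],[1,50,98]).round(1))
        t=P[P[:,2]>np.percentile(P[:,2],98)-8]; print('  top strip',len(t),rect(t),t.mean(0).round(1))
        f=W[(~red)&(W[:,2]>28)&(W[:,2]<38)]; 
        if len(f)>5: print('  foot',len(f),rect(f),f.mean(0).round(1))
w=cloud(T);hsv=cv2.cvtColor(T['image'],cv2.COLOR_BGR2HSV)
W=w[155:210,255:365].reshape(-1,3);H=hsv[155:210,255:365].reshape(-1,3)
org=(H[:,0]>5)&(H[:,0]<20)&(H[:,1]>200)&(H[:,2]>150)&(W[:,2]>40)
print('orange',org.sum(),rect(W[org]))
pl=(W[:,2]>6)&(W[:,2]<14);print('plate',pl.sum(),rect(W[pl]),np.median(W[pl,2]))
up=(W[:,2]>40);print('up',rect(W[up]))
lv=W[:,2]>90;print('levers',lv.sum(),rect(W[lv]),W[lv].mean(0),W[lv,2].max())
im=np.hstack([cv2.resize(T['image'][140:260,180:370],None,fx=3,fy=3),cv2.resize(S['image'][210:310,205:275],None,fx=3,fy=3,).copy() if 0 else cv2.resize(S['image'][160:300,200:330],(334,360))])
print(im.shape);cv2.imwrite('pics/c.png',cv2.resize(im,(800,int(im.shape[0]*800/im.shape[1]))))
E
python3 m.py
```

```text
top red 160 (array([621.5, 227.9]), array([88.1, 12. ]), 17.4) z [ 51.9 123.7 129.3]
  top strip 119 (array([621.6, 227.8]), array([88.1, 11.8]), 16.4) [622.2 227.7 124.8]
  foot 112 (array([615.6, 226. ]), array([73.9, 40.2]), 17.5) [624.2 219.3  33.8]
top red 297 (array([477.1, 153.8]), array([ 14.5, 115.7]), 86.3) z [ 61.7 165.1 169.6]
  top strip 235 (array([477.1, 153.7]), array([ 14.1, 115.6]), 85.8) [475.6 153.7 165.9]
  foot 9 (array([458.5, 130.7]), array([11.4, 33.8]), 72.1) [451.8 131.2  33.2]
side red 568 (array([619.9, 231.9]), array([88.2, 17. ]), 15.6) z [ 39.2  89.4 127.7]
  top strip 157 (array([620.5, 231.3]), array([85.3, 15.6]), 15.6) [621.1 232.4 124.9]
  foot 146 (array([616.3, 241.7]), array([86.2, 19.3]), 17.1) [616.7 242.2  33.9]
side red 1063 (array([508.2, 134.2]), array([ 73.2, 189.7]), 53.4) z [ 51.4 118.2 168.3]
  top strip 262 (array([475.6, 157.4]), array([ 18.5, 116.5]), 86.9) [475.1 158.6 165.7]
  foot 91 (array([500.9,  93.9]), array([182.1, 165.9]), 88.2) [472.2 150.3  32.9]
orange 600 (array([588.3, -80.5]), array([261.9,  62.4]), 89.9)
plate 1465 (array([592.9, -75.3]), array([318.1, 162.8]), 88.4) 9.84166314779165
up (array([586.6, -79.2]), array([263.5,  70.6]), 88.7)
levers 190 (array([588.3,  -1.4]), array([65.9, 52.8]), 88.2) [588.41098091  -1.06255433 124.95256571] 131.96738368875705
(360, 904, 3)
```

View pics/c.png

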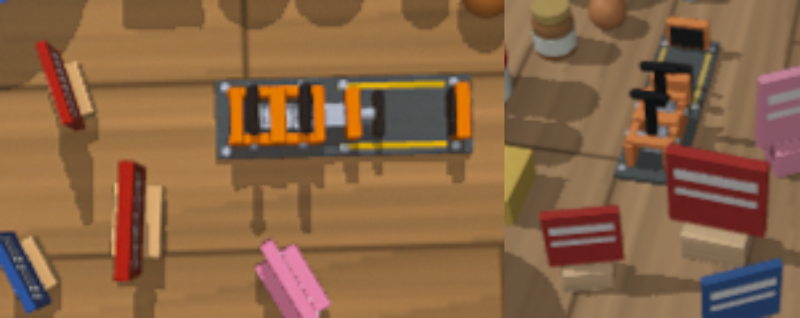

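The crop confirms it. The candidates are the red signs at top-view (204,172), with an 88 mm board and top at about 125 mm, and (230,222), with a 116 mm board and top at about 166 mm. The first fits the given 90/125 mm and is the smaller, so it is sign_red. Next I'll get the clamp pose and the moves.

```bash
cat >> h.py <<'E'
def rel(p,yaw_y=None):
    "shift/turn in tool units from measured pose to TCP p, tool down with tool y at world angle yaw_y (deg)"
    s=arm.observe(); q=np.array(s['tool_rot']); r=R.from_quat(q[[1,2,3,0]])
    d=r.inv().apply(np.array(p)-s['tool_pos'])/250
    a=np.radians(yaw_y); y=np.array([np.cos(a),np.sin(a),0]); z=np.array([0,0,-1.]); x=np.cross(y,z)
    rv=(r.inv()*R.from_matrix(np.stack([x,y,z],1))).as_rotvec()/(np.pi/4)
    print('shift',d.round(4),'turn',rv.round(4),'rows',np.linalg.norm(d)*6,np.linalg.norm(rv)*6.28,'pos',np.round(s['tool_pos'],1),'t',s['time_s'])
E
python3 - <<'E'
from h import *
c=pickle.load(open('top.pkl','rb'));w=cloud(c);hsv=cv2.cvtColor(c['image'],cv2.COLOR_BGR2HSV)
W=w[155:210,255:365].reshape(-1,3);H=hsv[155:210,255:365].reshape(-1,3)
dark=(H[:,1]<90)&(W[:,2]>6)&(W[:,2]<14)
print('plate',dark.sum(),cv2.minAreaRect(W[dark][:,:2].astype(np.float32)))
org=(H[:,0]>5)&(H[:,0]<22)&(H[:,1]>190)&(H[:,2]>120)
a=org&(W[:,2]>50)&(W[:,1]<-170);print('anvil',a.sum(),W[a].mean(0),W[a].min(0),W[a].max(0),cv2.minAreaRect(W[a][:,:2].astype(np.float32)))
a=org&(W[:,2]>50)&(W[:,2]<66)&(W[:,1]>-60);print('housing',a.sum(),W[a].mean(0),W[a].min(0),W[a].max(0),cv2.minAreaRect(W[a][:,:2].astype(np.float32)))
a=(W[:,2]>40)&(W[:,2]<64)&(W[:,1]>-150)&(W[:,1]<-60);print('jaw',a.sum(),W[a].min(0),W[a].max(0))
rel([621,229,404],-73.4)
E
```

```text
plate 1150 ((588.5608520507812, -77.50273132324219), (287.80743408203125, 89.77412414550781), 89.776123046875)
anvil 106 [ 587.2798431 -203.9927958   57.6814739] [ 558.07510644 -211.44690859   52.25562217] [ 616.71354227 -196.40088825   64.1986892 ] ((587.3230590820312, -204.45504760742188), (58.67946243286133, 14.910685539245605), 1.3137028217315674)
housing 385 [586.25532562  -2.30942502  57.88185869] [556.94235829 -52.20940801  50.03776845] [619.42384282  50.41640061  65.78500126] ((588.2199096679688, -0.8982009887695312), (62.35589599609375, 102.74541473388672), 0.13323338329792023)
jaw 192 [ 561.71876893 -118.756601     40.20204059] [614.16967257 -61.25448927  61.591514  ]
shift [ 2.6458 -2.5929  0.0037] turn [-0.0018  0.      0.0357] rows 22.22722270178093 0.22469022411219675 pos [ 195.2 -593.5  404. ] t 0.1
```

Request:
{"op": "carry_out", "data": {"targets": [[[0.115,-0.1127,0,0,0,0.036],[0.115,-0.1127,0,0,0,0],[0.115,-0.1127,0,0,0,0],[0.115,-0.1127,0,0,0,0],[0.115,-0.1127,0,0,0,0],[0.115,-0.1127,0,0,0,0],[0.115,-0.1127,0,0,0,0],[0.115,-0.1127,0,0,0,0]]], "claw": 0, "squeeze": 40}}

```text
time_s: 0.77
tool_pos: [350.7, -309.6, 404.6]
tool_rot: [-0.0, 0.99, 0.144, -0.0]
force: [1.3, 0.3, 0.4]
finger_gap: 0.998
grip_force: 0.0
```

Request:
{"op": "carry_out", "data": {"targets": [[[0.115,-0.1127,0,0,0,0],[0.115,-0.1127,0,0,0,0],[0.115,-0.1127,0,0,0,0],[0.115,-0.1127,0,0,0,0],[0.115,-0.1127,0,0,0,0],[0.115,-0.1127,0,0,0,0],[0.115,-0.1127,0,0,0,0],[0.115,-0.1127,0,0,0,0]]]}}

```text
time_s: 1.43
tool_pos: [506.9, -27.7, 404.6]
tool_rot: [-0.0, 0.99, 0.144, -0.0]
force: [0.8, -1.2, 0.0]
finger_gap: 1.002
grip_force: 0.0
```

Request:
{"op": "carry_out", "data": {"targets": [[[0.115,-0.1127,0,0,0,0],[0.115,-0.1127,0,0,0,0],[0.115,-0.1127,0,0,0,0],[0.115,-0.1127,0,0,0,0],[0.1,-0.1,0,0,0,0],[0,0,0,0,0,0],[0,0,0,0,0,0],[0,0,0,0,0,0]]]}}

```text
time_s: 2.1
tool_pos: [600.8, 142.1, 404.0]
tool_rot: [0.0, 0.989, 0.145, -0.001]
force: [-0.1, -0.6, -0.1]
finger_gap: 0.998
grip_force: 0.0
```

Run:
```python
from h import *
rel([621,229,404],-73.4)
c=cap('wrist');cv2.imwrite('pics/w1.png',c['image']);pickle.dump(c,open('w1.pkl','wb'))
w=cloud(c).reshape(-1,3);h=cv2.cvtColor(c['image'],cv2.COLOR_BGR2HSV).reshape(-1,3)
near=np.hypot(w[:,0]-621,w[:,1]-229)<75
red=((h[:,0]<6)|(h[:,0]>172))&(h[:,1]>140)&near
t=w[red&(w[:,2]>118)];print(red.sum(),len(t))
if len(t)>10: print(t.mean(0),cv2.minAreaRect(t[:,:2].astype(np.float32)))
f=w[near&~red&(w[:,2]>30)&(w[:,2]<38)]
if len(f)>10: print('foot',len(f),cv2.minAreaRect(f[:,:2].astype(np.float32)))
```

```text
shift [ 0.1767 -0.3099 -0.0004] turn [0.0001 0.0023 0.0007] rows 2.140480321792704 0.0149199463766541 pos [600.8 142.1 404. ] t 2.1
3233 1967
[622.47731461 229.48299143 125.00737558] ((629.1680908203125, 210.94822692871094), (89.03086853027344, 66.36122131347656), 26.386154174804688)
foot 833 ((622.83837890625, 217.418701171875), (84.7846908569336, 14.84029769897461), 17.260313034057617)
```

Request:
{"op": "carry_out", "data": {"targets": [[[0.061,-0.104,0,0,0,0],[0.06,-0.104,0,0,0,0],[0.06,-0.103,0,0,0,0],[0,0,0.12,0,0,0],[0,0,0.14,0,0,0],[0,0,0.14,0,0,0],[0,0,0.12,0,0,0],[0,0,0.084,0,0,0]]]}}

```text
time_s: 2.82
tool_pos: [621.3, 227.7, 250.9]
tool_rot: [0.0, 0.99, 0.143, -0.002]
force: [-0.2, -0.4, -0.5]
finger_gap: 1.0
grip_force: 0.0
```

Request:
{"op": "carry_out", "data": {"targets": [[[0,0,0,0,0,0],[0,0,0,0,0,0]]]}}

```text
time_s: 2.98
tool_pos: [622.1, 228.2, 253.1]
tool_rot: [0.0, 0.99, 0.143, -0.001]
force: [0.1, 0.2, 0.7]
finger_gap: 0.996
grip_force: 0.0
```

Run:
```python
from h import *
rel([622,229.5,253],-73)
```

```text
shift [ 0.0009 -0.005   0.0003] turn [ 0.0002  0.0035 -0.0111] rows 0.030756465187719004 0.07311892842752944 pos [622.1 228.2 253.1] t 2.9833
```

Request:
{"op": "carry_out", "data": {"targets": [[[0,0,0,0,0,0],[0,0,0,0,0,0],[0,0,0,0,0,0],[0,0,0,0,0,0],[0,0,0,0,0,0],[0,0,0,0,0,0],[0,0,0,0,0,0],[0,0,0,0,0,0]]], "claw": 1, "squeeze": 40}}

```text
time_s: 3.65
tool_pos: [622.7, 229.8, 254.4]
tool_rot: [-0.0, 0.99, 0.144, 0.0]
force: [-0.9, 0.5, 6.4]
finger_gap: 0.136
grip_force: 39.9
```

Request:
{"op": "carry_out", "data": {"targets": [[[0,0,-0.08,0,0,0],[0,0,-0.14,0,0,0],[0,0,-0.14,0,0,0.09],[0,0,-0.14,0,0,0.1],[0,0,-0.14,0,0,0.1],[0,0,-0.08,0,0,0.079],[-0.013,0.08,0,0,0,0],[-0.013,0.13,0,0,0,0]]]}}

```text
time_s: 4.32
tool_pos: [616.0, 178.8, 435.3]
tool_rot: [-0.001, 1.0, 0.001, 0.002]
force: [0.7, -0.3, -2.6]
finger_gap: 0.134
grip_force: 39.3
```

Request:
{"op": "carry_out", "data": {"targets": [[[-0.013,0.14,0,0,0,0],[-0.013,0.15,0,0,0,0],[-0.013,0.15,0,0,0,0],[-0.013,0.15,0,0,0,0],[-0.013,0.15,0,0,0,0],[-0.013,0.15,0,0,0,0],[-0.013,0.15,0,0,0,0],[-0.013,0.15,0,0,0,0]]]}}

```text
time_s: 4.98
tool_pos: [589.1, -122.1, 433.1]
tool_rot: [-0.0, 1.0, -0.0, -0.001]
force: [0.2, -0.2, -2.3]
finger_gap: 0.133
grip_force: 39.3
```

Request:
{"op": "carry_out", "data": {"targets": [[[-0.007,0.1,0,0,0,0],[0,0.051,0,0,0,0],[0,0,0,0,0,0],[0,0,0,0,0,0]]]}}

```text
time_s: 5.32
tool_pos: [588.0, -158.2, 433.2]
tool_rot: [-0.0, 1.0, -0.001, -0.0]
force: [0.3, 0.9, -2.1]
finger_gap: 0.138
grip_force: 39.4
```

Run:
```python
from h import *
rel([588.4,-158,265],-90)
c=cap('side');cv2.imwrite('pics/s2.png',cv2.resize(c['image'][60:340,150:430],(560,560)))
```

```text
shift [ 2.300e-03 -2.000e-04  6.727e-01] turn [-0.0011  0.0012 -0.0021] rows 4.036173491847395 0.016883073839781666 pos [ 588.  -158.2  433.2] t 5.3167
```

View pics/s2.png

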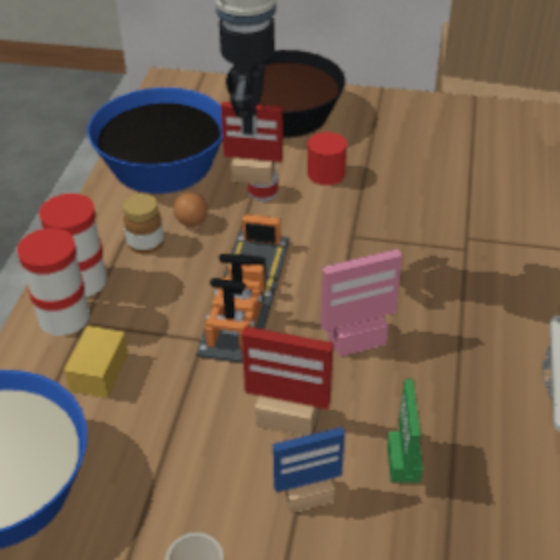

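The sign hangs upright in the gripper at crop (252,140), clear of everything. Lowering it over the bed.

Request:
{"op": "carry_out", "data": {"targets": [[[0,0,0.1,0,0,0],[0,0,0.14,0,0,0],[0,0,0.14,0,0,0],[0,0,0.12,0,0,0],[0,0,0.08,0,0,0],[0,0,0.05,0,0,0],[0,0,0.02,0,0,0],[0,0,0,0,0,0]]]}}

```text
time_s: 6.03
tool_pos: [588.2, -157.1, 270.5]
tool_rot: [-0.0, 1.0, 0.001, -0.001]
force: [-0.4, -0.2, -2.1]
finger_gap: 0.134
grip_force: 39.4
```

Request:
{"op": "carry_out", "data": {"targets": [[[0,0,0.008,0,0,0],[0,0,0.006,0,0,0],[0,0,0.004,0,0,0],[0,0,0,0,0,0]]]}}

```text
time_s: 6.37
tool_pos: [588.4, -158.3, 267.6]
tool_rot: [0.0, 1.0, -0.0, 0.001]
force: [0.4, -0.4, -1.4]
finger_gap: 0.135
grip_force: 39.4
```

```bash
cat > see.py <<'E'
from h import *
import sys
c=cap('side');w=cloud(c);h=cv2.cvtColor(c['image'],cv2.COLOR_BGR2HSV)
m=(abs(w[...,0]-588)<70)&(w[...,1]>-200)&(w[...,1]<-125)&(w[...,2]>60)&((h[...,0]<6)|(h[...,0]>172))&(h[...,1]>150)
P=w[m];print('board n',len(P),'z98',np.percentile(P[:,2],[2,98]).round(1),'xrange',np.percentile(P[:,0],[2,50,98]).round(1),'y',np.median(P[:,1]).round(1))
A=np.c_[P[:,0]-588,P[:,2]-90,np.ones(len(P))];k=np.linalg.lstsq(A,P[:,1],rcond=None)[0];print('dy/dx,dy/dz,y',k.round(3))
cv2.imwrite(f'pics/{sys.argv[1]}.png',cv2.resize(c['image'][120:290,220:360],(560,680))[:600])
E
python3 see.py s3; python3 -c "
from h import *
rel([588.4,-158,264],-90)"
```

```text
board n 311 z98 [ 61.1 142.8] xrange [543.  575.4 628.6] y -152.1
dy/dx,dy/dz,y [ 7.00000e-03 -1.80000e-02 -1.52166e+02]
shift [ 0.0002 -0.001   0.014 ] turn [ 0.0004 -0.0016 -0.0005] rows 0.08449930061426023 0.010771205428655891 pos [ 588.3 -158.2  267.5] t 6.4167
```

Request:
{"op": "carry_out", "data": {"targets": [[[0,0,0.006,0,0,0],[0,0,0.004,0,0,0],[0,0,0,0,0,0]]]}}

```text
time_s: 6.67
tool_pos: [588.2, -158.2, 264.4]
tool_rot: [0.0, 1.0, -0.0, 0.0]
force: [-0.6, 0.3, 0.0]
finger_gap: 0.133
grip_force: 39.7
```

Request:
{"op": "carry_out", "data": {"targets": [[[0,0,0.004,0,0,0],[0,0,0,0,0,0],[0,0,0,0,0,0]]]}}

```text
time_s: 6.92
tool_pos: [588.3, -158.2, 264.4]
tool_rot: [0.0, 1.0, -0.0, 0.0]
force: [-2.6, 1.3, 8.7]
finger_gap: 0.137
grip_force: 41.0
```

Request:
{"op": "carry_out", "data": {"targets": [[[0,0,0,0,0,0],[0,0,0,0,0,0],[0,0,0,0,0,0],[0,0,0,0,0,0],[0,0,0,0,0,0],[0,0,0,0,0,0]]], "claw": 0}}

```text
time_s: 7.42
tool_pos: [588.1, -158.2, 263.1]
tool_rot: [-0.0, 1.0, -0.0, -0.0]
force: [-0.8, 0.2, 0.4]
finger_gap: 0.967
grip_force: 0.0
```

Request:
{"op": "carry_out", "data": {"targets": [[[0,0,-0.08,0,0,0],[0,0,-0.14,0,0,0],[0,0,-0.14,0,0,0],[0,0,-0.1,0,0,0],[0,0,0,0,0,0],[0,0,0,0,0,0]]]}}

```text
time_s: 7.92
tool_pos: [588.5, -158.2, 379.9]
tool_rot: [0.001, 1.0, -0.0, 0.002]
force: [-0.5, -1.3, -0.8]
finger_gap: 0.995
grip_force: 0.0
```

```bash
python3 see.py s4
cat > lev.py <<'E'
from h import *
w=cloud(c:=cap('wrist')); c2=cap('top'); t=cloud(c2)
for n,W in (('wrist',w),('top',t)):
    P=W.reshape(-1,3);P=P[(abs(P[:,0]-588)<40)&(abs(P[:,1])<60)&(P[:,2]>100)&(P[:,2]<136)]
    if len(P)>20: print(n,len(P),P.mean(0).round(1),np.percentile(P,1,0).round(1),np.percentile(P,99,0).round(1))
rel([588.4,-2,395],-90)
E
python3 lev.py
```

```text
board n 351 z98 [ 61.8 137.4] xrange [543.2 583.8 627.8] y -152.5
dy/dx,dy/dz,y [-4.00000e-03 -3.60000e-02 -1.52418e+02]
wrist 3373 [587.7  -2.4 122.3] [561.7 -35.4 101.2] [611.9  29.7 128.4]
top 188 [588.6  -1.1 124.9] [563.2 -34.5 118.3] [613.8  31.6 131.5]
shift [ 0.0029 -0.624  -0.0726] turn [-0.0009  0.0031 -0.0004] rows 3.7691597367113268 0.020757994577887087 pos [ 587.6 -158.   376.7] t 8.0667
```

View pics/s4.png

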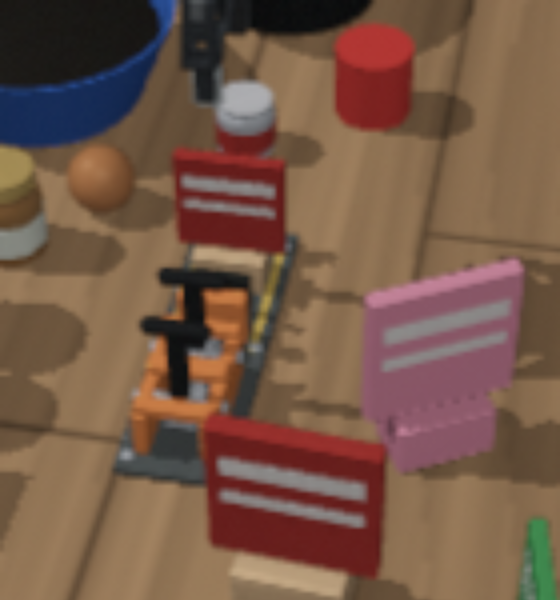

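The sign stands upright and square on the bed, with its foot at crop (228,262) behind the levers at crop (205,280) and (175,330). The levers' midpoint is about (588, -2). Moving over it and down.

Request:
{"op": "carry_out", "data": {"targets": [[[0.003,-0.08,0,0,0,0],[0,-0.14,0,0,0,0],[0,-0.15,0,0,0,0],[0,-0.14,0,0,0,0],[0,-0.08,0,0,0,0],[0,-0.034,0,0,0,0],[0,0,0,0,0,0],[0,0,0,0,0,0]]]}}

```text
time_s: 8.73
tool_pos: [588.8, -2.3, 377.2]
tool_rot: [0.0, 1.0, 0.0, -0.001]
force: [0.5, -0.2, 0.4]
finger_gap: 1.003
grip_force: 0.0
```

Request:
{"op": "carry_out", "data": {"targets": [[[0,0,0.1,0,0,0],[0,0,0.14,0,0,0],[0,0,0.1,0,0,0],[0,0,0.06,0,0,0],[0,0,0.03,0,0,0],[0,0,0,0,0,0],[0,0,0,0,0,0]]]}}

```text
time_s: 9.32
tool_pos: [589.2, -3.1, 270.8]
tool_rot: [0.0, 1.0, -0.001, -0.0]
force: [-0.3, 0.0, 0.2]
finger_gap: 1.004
grip_force: 0.0
```

```bash
cat > lv.py <<'E'
from h import *
import sys
rel([588.4,-2,270],-90)
c=cap('wrist');w=cloud(c)
cv2.imwrite(f'pics/{sys.argv[1]}.png',c['image'])
cs=cap('side');w=cloud(cs);h=cv2.cvtColor(cs['image'],cv2.COLOR_BGR2HSV)
cv2.imwrite(f'pics/{sys.argv[1]}s.png',cv2.resize(cs['image'][150:260,220:360],(700,550)))
E
python3 lv.py l1
```

```text
shift [-0.0032 -0.0044  0.0033] turn [ 0.0002  0.0001 -0.0018] rows 0.0382207381340029 0.011582112569529655 pos [589.2  -3.1 270.8] t 9.3167
```

View pics/l1.png

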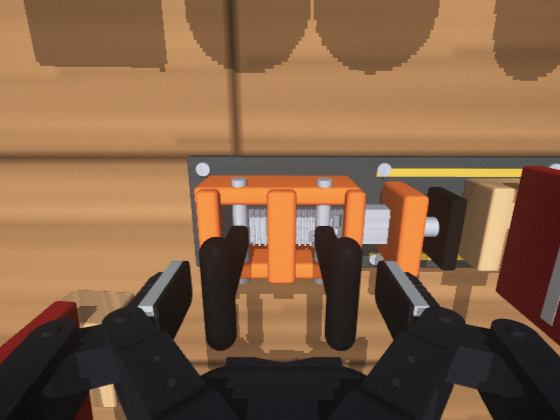

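The bars at (220,290) and (340,290) lie between the open fingers. The pad is at (445,228) and the foot at (490,225), with a gap to close. First squeeze, free travel.

Request:
{"op": "carry_out", "data": {"targets": [[[0,0,0,0,0,0],[0,0,0,0,0,0],[0,0,0,0,0,0],[0,0,0,0,0,0],[0,0,0,0,0,0],[0,0,0,0,0,0],[0,0,0,0,0,0],[0,0,0,0,0,0]]], "claw": 0.57, "squeeze": 20}}

```text
time_s: 10.08
tool_pos: [589.9, -2.0, 273.6]
tool_rot: [-0.0, 1.0, -0.0, 0.002]
force: [-2.9, 0.9, 17.3]
finger_gap: 0.483
grip_force: 19.9
```

Request:
{"op": "carry_out", "data": {"targets": [[[0,0,0,0,0,0],[0,0,0,0,0,0],[0,0,0,0,0,0],[0,0,0,0,0,0],[0,0,0,0,0,0],[0,0,0,0,0,0],[0,0,0,0,0,0],[0,0,0,0,0,0]]], "claw": 0}}

```text
time_s: 10.75
tool_pos: [588.9, -2.1, 270.6]
tool_rot: [-0.0, 1.0, -0.0, -0.0]
force: [-0.2, 0.9, -0.5]
finger_gap: 1.0
grip_force: 0.0
```

```bash
cat > gap.py <<'E'
from h import *
# along clamp y: profile of heights of top surface at x~570..606, from wrist and top views
for n in ('wrist','top'):
    c=cap(n);W=cloud(c).reshape(-1,3);h=cv2.cvtColor(c['image'],cv2.COLOR_BGR2HSV).reshape(-1,3)
    b=(abs(W[:,0]-588)<22)&(W[:,1]>-200)&(W[:,1]<-60)
    pad=b&(h[:,2]<75)&(h[:,1]<120)&(W[:,2]>35)&(W[:,2]<58)
    org=b&(h[:,0]>5)&(h[:,0]<22)&(h[:,1]>200)&(W[:,2]>45)&(W[:,2]<62)&(W[:,1]>-190)
    foot=b&(h[:,0]>8)&(h[:,0]<30)&(h[:,1]<190)&(h[:,2]>120)&(W[:,2]>36)&(W[:,2]<50)
    for k,m in (('pad',pad),('orange',org),('foot',foot)):
        if m.sum()>5: print(n,k,m.sum(),np.percentile(W[m,1],[2,50,98]).round(1))
rel([588.4,-2,270],-90)
E
python3 gap.py
```

```text
wrist pad 1321 [-129.  -122.5 -119.7]
wrist foot 1786 [-152.1 -142.9  -88.1]
top pad 94 [-196.3 -129.6 -121. ]
top foot 75 [-152.4 -145.5 -139.1]
shift [-0.0021 -0.0006  0.0025] turn [ 0.      0.0002 -0.0003] rows 0.019867003374816845 0.0026464874594815573 pos [588.9  -2.1 270.6] t 10.85
```

Request:
{"op": "carry_out", "data": {"targets": [[[0,0,0,0,0,0],[0,0,0,0,0,0],[0,0,0,0,0,0],[0,0,0,0,0,0],[0,0,0,0,0,0],[0,0,0,0,0,0],[0,0,0,0,0,0],[0,0,0,0,0,0]]], "claw": 0.51, "squeeze": 20}}

```text
time_s: 11.52
tool_pos: [589.6, -2.0, 272.5]
tool_rot: [-0.0, 1.0, -0.0, 0.001]
force: [-2.5, 0.0, 12.5]
finger_gap: 0.496
grip_force: 13.1
```

```bash
python3 gap.py
```

```text
wrist pad 1082 [-141.2 -135.8 -132.6]
wrist foot 1246 [-158.  -151.2 -100.6]
top pad 90 [-196.3 -141.3 -133.9]
top orange 42 [-117.2 -112.6 -108.9]
top foot 68 [-157.7 -151.5 -145.6]
shift [-0.005   0.0001  0.0098] turn [-0.0003 -0.0033 -0.0005] rows 0.0658487468233588 0.021123294033098337 pos [589.6  -2.  272.5] t 11.6167
```

Request:
{"op": "carry_out", "data": {"targets": [[[0,0,0,0,0,0],[0,0,0,0,0,0],[0,0,0,0,0,0],[0,0,0,0,0,0],[0,0,0,0,0,0],[0,0,0,0,0,0],[0,0,0,0,0,0],[0,0,0,0,0,0]]], "claw": 0}}

```text
time_s: 12.28
tool_pos: [588.9, -2.2, 270.6]
tool_rot: [-0.0, 1.0, -0.0, -0.0]
force: [0.2, 0.5, -0.1]
finger_gap: 1.002
grip_force: 0.0
```

```bash
python3 gap.py;python3 see.py s5; python3 lv.py l2
```

```text
wrist pad 1172 [-140.4 -134.9 -131.8]
wrist foot 1076 [-158.1 -152.3 -100.4]
top pad 95 [-196.5 -141.2 -132.9]
top orange 39 [-115.6 -112.2 -108.8]
top foot 75 [-158.3 -151.4 -145.2]
shift [-0.0021 -0.0006  0.0027] turn [-0.      0.0001 -0.0004] rows 0.02117980988245913 0.0025759366609657323 pos [588.9  -2.2 270.7] t 12.3833
board n 209 z98 [ 61.  137.5] xrange [543.7 566.2 597.7] y -157.8
dy/dx,dy/dz,y [-1.40000e-02 -4.20000e-02 -1.58133e+02]
shift [-0.0022 -0.0007  0.0029] turn [-0.     -0.     -0.0004] rows 0.02209843975294886 0.002467341965722181 pos [588.9  -2.2 270.7] t 12.4333
```

View pics/l2.png

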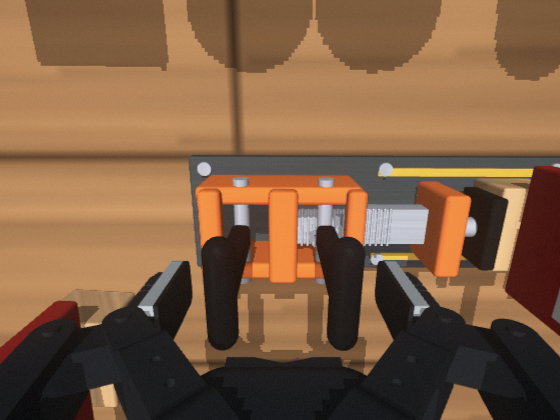

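The pad at (480,225) now touches the foot at (515,225), which has slid about 6 mm. Roughly 9 mm remain to the fixed jaw. Third squeeze in stages, reading the grip force.

Request:
{"op": "carry_out", "data": {"targets": [[[0,0,0,0,0,0],[0,0,0,0,0,0],[0,0,0,0,0,0],[0,0,0,0,0,0],[0,0,0,0,0,0]]], "claw": 0.3, "squeeze": 20}}

```text
time_s: 12.95
tool_pos: [589.1, -2.0, 271.1]
tool_rot: [-0.0, 1.0, -0.0, 0.0]
force: [-0.4, 1.3, 4.5]
finger_gap: 0.701
grip_force: 3.1
```

Request:
{"op": "carry_out", "data": {"targets": [[[0,0,0,0,0,0],[0,0,0,0,0,0],[0,0,0,0,0,0],[0,0,0,0,0,0]]], "claw": 0.37}}

```text
time_s: 13.28
tool_pos: [589.3, -2.0, 271.2]
tool_rot: [-0.0, 1.0, -0.0, 0.001]
force: [0.0, 2.9, 6.7]
finger_gap: 0.631
grip_force: 3.5
```

Request:
{"op": "carry_out", "data": {"targets": [[[0,0,0,0,0,0],[0,0,0,0,0,0],[0,0,0,0,0,0],[0,0,0,0,0,0]]], "claw": 0.43}}

```text
time_s: 13.62
tool_pos: [589.3, -2.0, 271.1]
tool_rot: [-0.0, 1.0, -0.0, 0.001]
force: [0.8, 3.2, 6.1]
finger_gap: 0.571
grip_force: 4.1
```

Request:
{"op": "carry_out", "data": {"targets": [[[0,0,0,0,0,0],[0,0,0,0,0,0],[0,0,0,0,0,0],[0,0,0,0,0,0]]], "claw": 0.47}}

```text
time_s: 13.95
tool_pos: [589.3, -2.0, 271.4]
tool_rot: [-0.0, 1.0, -0.0, 0.001]
force: [-1.6, 2.0, 8.2]
finger_gap: 0.531
grip_force: 6.2
```

Request:
{"op": "carry_out", "data": {"targets": [[[0,0,0,0,0,0],[0,0,0,0,0,0],[0,0,0,0,0,0],[0,0,0,0,0,0]]], "claw": 0.5}}

```text
time_s: 14.28
tool_pos: [589.3, -2.0, 271.6]
tool_rot: [-0.0, 1.0, -0.0, 0.001]
force: [-0.9, 2.8, 10.1]
finger_gap: 0.501
grip_force: 8.6
```

Request:
{"op": "carry_out", "data": {"targets": [[[0,0,0,0,0,0],[0,0,0,0,0,0],[0,0,0,0,0,0],[0,0,0,0,0,0]]], "claw": 0.51}}

```text
time_s: 14.62
tool_pos: [589.4, -2.0, 271.7]
tool_rot: [-0.0, 1.0, -0.0, 0.001]
force: [-0.7, 2.5, 11.3]
finger_gap: 0.494
grip_force: 16.1
```

Request:
{"op": "carry_out", "data": {"targets": [[[0,0,0,0,0,0],[0,0,0,0,0,0],[0,0,0,0,0,0],[0,0,0,0,0,0],[0,0,0,0,0,0],[0,0,0,0,0,0],[0,0,0,0,0,0],[0,0,0,0,0,0]]], "claw": 0}}

```text
time_s: 15.28
tool_pos: [588.9, -2.2, 270.6]
tool_rot: [0.0, 1.0, -0.0, -0.0]
force: [0.2, 0.5, 0.1]
finger_gap: 1.002
grip_force: 0.0
```

```bash
python3 gap.py;python3 see.py s6
```

```text
wrist pad 1120 [-149.4 -144.2 -140.8]
wrist foot 960 [-166.1 -161.  -112.1]
top pad 67 [-196.5 -147.1 -142.2]
top orange 76 [-127.  -120.8 -114.4]
top foot 73 [-166.5 -159.9 -153.6]
shift [-0.0021 -0.0006  0.0028] turn [ 0.      0.     -0.0004] rows 0.021394157294317408 0.002543165577787037 pos [588.9  -2.2 270.7] t 15.3833
board n 225 z98 [ 61.2 137.4] xrange [542.1 564.7 597.8] y -165.7
dy/dx,dy/dz,y [-3.70000e-02 -4.40000e-02 -1.66649e+02]
```

Request:
{"op": "carry_out", "data": {"targets": [[[0,0,0,0,0,0],[0,0,0,0,0,0],[0,0,0,0,0,0],[0,0,0,0,0,0],[0,0,0,0,0,0]]], "claw": 0.25, "squeeze": 20}}

```text
time_s: 15.85
tool_pos: [589.1, -2.0, 271.0]
tool_rot: [-0.0, 1.0, -0.0, 0.0]
force: [-0.2, 2.6, 3.4]
finger_gap: 0.752
grip_force: 5.2
```

Request:
{"op": "carry_out", "data": {"targets": [[[0,0,0,0,0,0],[0,0,0,0,0,0],[0,0,0,0,0,0]]], "claw": 0.29}}

```text
time_s: 16.1
tool_pos: [589.2, -2.0, 271.3]
tool_rot: [-0.0, 1.0, -0.0, 0.0]
force: [-0.1, 2.2, 6.2]
finger_gap: 0.709
grip_force: 6.8
```

Request:
{"op": "carry_out", "data": {"targets": [[[0,0,0,0,0,0],[0,0,0,0,0,0],[0,0,0,0,0,0]]], "claw": 0.32}}

```text
time_s: 16.35
tool_pos: [589.3, -2.0, 271.6]
tool_rot: [-0.0, 1.0, -0.0, 0.001]
force: [-0.5, 2.7, 8.3]
finger_gap: 0.685
grip_force: 9.0
```

```bash
python3 gap.py;python3 see.py s7
```

```text
wrist pad 980 [-149.4 -144.7 -141.1]
wrist foot 1240 [-166.1 -159.4 -114.3]
top pad 69 [-196.4 -147.3 -142.1]
top orange 78 [-130.1 -123.5 -116.8]
top foot 75 [-166.3 -160.  -153.8]
shift [-0.0034  0.      0.0064] turn [-0.0003 -0.0016 -0.0004] rows 0.043685747006605644 0.010848482252101275 pos [589.3  -2.  271.6] t 16.45
board n 222 z98 [ 61.2 137.5] xrange [542.1 565.2 596.5] y -165.6
dy/dx,dy/dz,y [-2.60000e-02 -4.80000e-02 -1.66202e+02]
```

Request:
{"op": "carry_out", "data": {"targets": [[[0,0,0,0,0,0],[0,0,0,0,0,0],[0,0,0,0,0,0]]], "claw": 0.35}}

```text
time_s: 16.75
tool_pos: [589.3, -2.0, 271.9]
tool_rot: [-0.0, 1.0, -0.0, 0.001]
force: [-1.9, 2.5, 11.1]
finger_gap: 0.655
grip_force: 11.0
```

Request:
{"op": "carry_out", "data": {"targets": [[[0,0,0,0,0,0],[0,0,0,0,0,0],[0,0,0,0,0,0]]], "claw": 0.38}}

```text
time_s: 17.0
tool_pos: [589.4, -2.0, 272.3]
tool_rot: [-0.0, 1.0, -0.0, 0.001]
force: [-3.2, 2.0, 14.2]
finger_gap: 0.624
grip_force: 13.6
```

```bash
python3 gap.py
```

```text
wrist pad 968 [-149.5 -144.7 -141.2]
wrist foot 1316 [-166.  -159.1 -116.7]
top pad 70 [-196.2 -147.2 -141.9]
top orange 78 [-132.9 -126.  -118.8]
top foot 75 [-166.6 -160.1 -153.3]
shift [-0.004   0.      0.0093] turn [-0.0003 -0.0023 -0.0004] rows 0.06069223166561054 0.015018787529146193 pos [589.4  -2.  272.3] t 17.1
```

Request:
{"op": "carry_out", "data": {"targets": [[[0,0,0,0,0,0],[0,0,0,0,0,0],[0,0,0,0,0,0],[0,0,0,0,0,0],[0,0,0,0,0,0],[0,0,0,0,0,0],[0,0,0,0,0,0],[0,0,0,0,0,0]]], "claw": 0}}

```text
time_s: 17.77
tool_pos: [588.9, -2.2, 270.6]
tool_rot: [0.0, 1.0, -0.0, -0.0]
force: [0.0, 0.5, -0.9]
finger_gap: 0.997
grip_force: 0.0
```

```bash
python3 gap.py; python3 lv.py l3
python3 - <<'E'
import cv2,numpy as np
a=[cv2.imread(f'pics/{n}.png')[165:285,340:560] for n in ('l1','l2','l3')]
cv2.imwrite('pics/cmp.png',cv2.resize(np.vstack(a),(366*3//2,600)))
# orange jaw right/left edge columns along some rows
for n in ('l1','l2','l3'):
    im=cv2.imread(f'pics/{n}.png');h=cv2.cvtColor(im,cv2.COLOR_BGR2HSV)
    m=(h[...,0]>4)&(h[...,0]<22)&(h[...,1]>215)&(h[...,2]>110)
    for r in (215,235):
        x=np.where(m[r,375:])[0]+375; print(n,r,x.min(),x.max(),len(x), 'dark', (np.where(im[r,400:].max(1)<50)[0]+400)[[0,-1]])
E
```

```text
wrist pad 999 [-149.6 -144.7 -141.1]
wrist foot 1022 [-166.2 -160.6 -115.4]
top pad 69 [-196.4 -147.4 -142.2]
top orange 77 [-131.9 -124.  -117.4]
top foot 72 [-166.6 -160.1 -153.9]
shift [-0.0021 -0.0007  0.0027] turn [ 0.      0.0001 -0.0004] rows 0.021041483986180207 0.002459447240598536 pos [588.9  -2.2 270.7] t 17.8667
shift [-0.0021 -0.0007  0.0027] turn [ 0.      0.0001 -0.0004] rows 0.021041483986180207 0.002459447240598536 pos [588.9  -2.2 270.7] t 17.8667Traceback (most recent call last):
  File "<stdin>", line 9, in <module>
    return umr_minimum(a, axis, None, out, keepdims, initial, where)
ValueError: zero-size array to reduction operation minimum which has no identity
```

View pics/cmp.png

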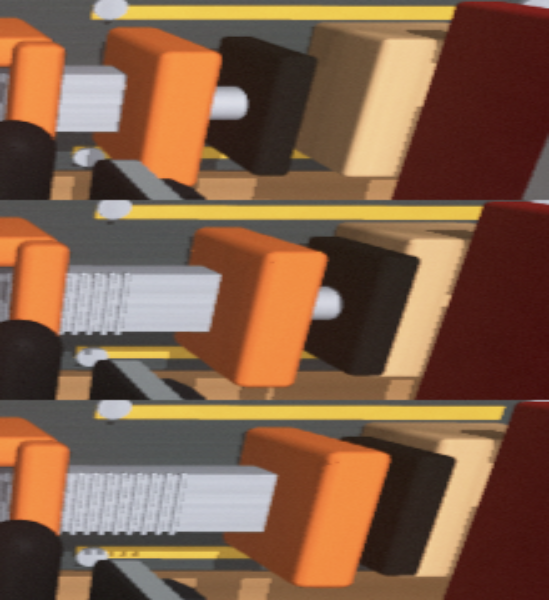

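Run:
```python
from h import *
c=cap('wrist');O=-c['R'].T@c['t']
def cast(u,v,z):
    d=c['R'].T@np.array([(u-c['cx'])/c['fx'],(v-c['cy'])/c['fy'],1]); return (O+d*(z-O[2])/d[2]).round(1)
for n in ('l1','l2','l3'):
    im=cv2.imread(f'pics/{n}.png');g=im.astype(int)
    # row 205..225: right edges of orange and of dark pad
    out=[]
    for r in range(205,226,5):
        row=g[r]; org=(row[:,2]>150)&(row[:,2]-row[:,0]>110)&(row[:,1]<row[:,2]*.62); dk=row.max(1)<60
        xo=np.where(org[385:500])[0].max()+385; 
        xd=np.where(dk[xo:xo+60])[0]; out.append((r,int(xo),int(xd.min()+xo) if len(xd) else -1,int(xd.max()+xo) if len(xd) else -1))
    print(n,out)
for k,(o,p) in dict(l1=((428.2,196.2),(466.3,199.8)),l2=((471,196.2),(507.5,199.8)),l3=((495.5,198),(522,199.8))).items(): print(k,cast(*o,57),cast(*p,52))
```

```text
l1 [(205, 427, 429, 465), (210, 427, 428, 465), (215, 426, 427, 464), (220, 425, 438, 463), (225, 424, 440, 462)]
l2 [(205, 469, 471, 506), (210, 469, 470, 505), (215, 468, 469, 504), (220, 466, 476, 502), (225, 465, 478, 502)]
l3 [(205, 495, 496, 520), (210, 494, 495, 519), (215, 492, 494, 518), (220, 491, 493, 517), (225, 490, 492, 515)]
l1 [613.2 -88.7  57. ] [ 609.5 -115.    52. ]
l2 [ 613.2 -114.5   57. ] [ 609.5 -140.6   52. ]
l3 [ 612.1 -129.5   57. ] [ 609.5 -149.6   52. ]
```

Request:
{"op": "carry_out", "data": {"targets": [[[0,0,0,0,0,0],[0,0,0,0,0,0],[0,0,0,0,0,0],[0,0,0,0,0,0],[0,0,0,0,0,0]]], "claw": 0.2}}

```text
time_s: 18.43
tool_pos: [588.9, -2.1, 270.8]
tool_rot: [-0.0, 1.0, -0.0, 0.0]
force: [-0.5, 0.8, -0.2]
finger_gap: 0.8
grip_force: 0.4
```

Request:
{"op": "carry_out", "data": {"targets": [[[0,0,0,0,0,0],[0,0,0,0,0,0],[0,0,0,0,0,0],[0,0,0,0,0,0]]], "claw": 0.23}}

```text
time_s: 18.77
tool_pos: [589.0, -2.0, 271.0]
tool_rot: [-0.0, 1.0, -0.0, 0.0]
force: [-0.4, 2.9, 3.2]
finger_gap: 0.773
grip_force: 4.4
```

Request:
{"op": "carry_out", "data": {"targets": [[[0,0,0,0,0,0],[0,0,0,0,0,0],[0,0,0,0,0,0],[0,0,0,0,0,0]]], "claw": 0.25}}

```text
time_s: 19.1
tool_pos: [589.0, -2.0, 271.2]
tool_rot: [-0.0, 1.0, -0.0, 0.0]
force: [-1.3, 2.7, 6.4]
finger_gap: 0.753
grip_force: 7.5
```

```bash
python3 gap.py
```

```text
wrist pad 985 [-149.7 -144.8 -141. ]
wrist foot 1066 [-166.1 -160.3 -115.9]
top pad 68 [-196.8 -147.4 -142.2]
top orange 78 [-132.2 -125.4 -117.8]
top foot 75 [-166.5 -160.2 -153.6]
shift [-0.0026 -0.      0.0049] turn [-0.0003 -0.0007 -0.0004] rows 0.03335844024730314 0.005461404665265099 pos [589.1  -2.  271.2] t 19.2
```

The levers rest at gap 0.80 and are fully in at about 0.495, so clicks fall near 0.70 and 0.60. Spring compression in the wrist image is about 6.5 mm, so about 14 N is held. That is close to the lower limit, so I'll add exactly one more click, to about 23 N.

Request:
{"op": "carry_out", "data": {"targets": [[[0,0,0,0,0,0],[0,0,0,0,0,0],[0,0,0,0,0,0],[0,0,0,0,0,0]]], "claw": 0.29}}

```text
time_s: 19.53
tool_pos: [589.2, -2.0, 271.6]
tool_rot: [-0.0, 1.0, -0.0, 0.0]
force: [-2.3, 2.1, 10.0]
finger_gap: 0.709
grip_force: 10.3
```

Request:
{"op": "carry_out", "data": {"targets": [[[0,0,0,0,0,0],[0,0,0,0,0,0],[0,0,0,0,0,0],[0,0,0,0,0,0]]], "claw": 0.315}}

```text
time_s: 19.87
tool_pos: [589.2, -2.0, 271.9]
tool_rot: [-0.0, 1.0, -0.0, 0.001]
force: [-3.0, 3.1, 11.7]
finger_gap: 0.69
grip_force: 12.0
```

Request:
{"op": "carry_out", "data": {"targets": [[[0,0,0,0,0,0],[0,0,0,0,0,0],[0,0,0,0,0,0],[0,0,0,0,0,0]]], "claw": 0.33}}

```text
time_s: 20.2
tool_pos: [589.2, -2.0, 272.1]
tool_rot: [-0.0, 1.0, -0.0, 0.001]
force: [-2.8, 3.2, 13.9]
finger_gap: 0.671
grip_force: 13.7
```

Request:
{"op": "carry_out", "data": {"targets": [[[0,0,0,0,0,0],[0,0,0,0,0,0],[0,0,0,0,0,0],[0,0,0,0,0,0],[0,0,0,0,0,0],[0,0,0,0,0,0],[0,0,0,0,0,0],[0,0,0,0,0,0]]], "claw": 0}}

```text
time_s: 20.87
tool_pos: [589.0, -2.2, 270.7]
tool_rot: [0.0, 1.0, -0.0, -0.0]
force: [-0.2, -0.3, -0.5]
finger_gap: 0.998
grip_force: 0.0
```

```bash
python3 gap.py; python3 lv.py l4
python3 - <<'E'
import cv2,numpy as np
for n in ('l1','l2','l3','l4'):
    g=cv2.imread(f'pics/{n}.png').astype(int);out=[]
    for r in (205,210,215):
        row=g[r]; org=(row[:,2]>150)&(row[:,2]-row[:,0]>110)&(row[:,1]<row[:,2]*.62); dk=row.max(1)<60
        xo=np.where(org[385:520])[0].max()+385; xd=np.where(dk[xo:xo+60])[0]; out.append((int(xo),int(xd.max()+xo)))
    print(n,out)
cv2.imwrite('pics/cmp2.png',cv2.resize(np.vstack([cv2.imread(f'pics/{n}.png')[165:285,340:560] for n in ('l3','l4')]),(660,600)))
E
```

```text
wrist pad 1003 [-149.5 -144.6 -141. ]
wrist foot 974 [-166.1 -160.9 -115.6]
top pad 65 [-196.2 -147.3 -142. ]
top orange 77 [-131.8 -124.  -117.6]
top foot 76 [-166.6 -160.2 -153.7]
shift [-0.0021 -0.0006  0.0028] turn [-0.      0.     -0.0004] rows 0.021305824879717793 0.0026312025705264824 pos [588.9  -2.2 270.7] t 20.9667
shift [-0.0021 -0.0006  0.0028] turn [-0.      0.     -0.0004] rows 0.021305824879717793 0.0026312025705264824 pos [588.9  -2.2 270.7] t 20.9667
l1 [(427, 465), (427, 465), (426, 464)]
l2 [(469, 506), (469, 505), (468, 504)]
l3 [(495, 520), (494, 519), (492, 518)]
l4 [(495, 520), (494, 519), (493, 518)]
```

View pics/cmp2.png

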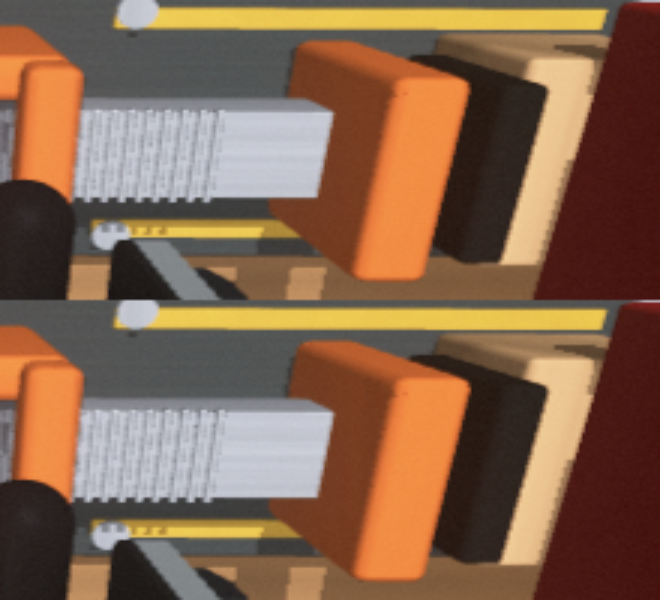

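No click was gained: the jaw edge stays at (495,205) and the pad at (520,205), because the lever lags under load. I need to go slightly further, to about 0.645.

Request:
{"op": "carry_out", "data": {"targets": [[[0,0,0,0,0,0],[0,0,0,0,0,0],[0,0,0,0,0,0],[0,0,0,0,0,0],[0,0,0,0,0,0],[0,0,0,0,0,0]]], "claw": 0.33}}

```text
time_s: 21.57
tool_pos: [589.2, -2.0, 271.9]
tool_rot: [-0.0, 1.0, -0.0, 0.001]
force: [-2.6, 0.9, 9.2]
finger_gap: 0.675
grip_force: 13.9
```

Request:
{"op": "carry_out", "data": {"targets": [[[0,0,0,0,0,0],[0,0,0,0,0,0],[0,0,0,0,0,0],[0,0,0,0,0,0]]], "claw": 0.355}}

```text
time_s: 21.9
tool_pos: [589.2, -2.0, 272.3]
tool_rot: [-0.0, 1.0, -0.0, 0.001]
force: [-3.3, 0.5, 13.4]
finger_gap: 0.651
grip_force: 16.3
```

```bash
cat > px.py <<'E'
from h import *
g=cap('wrist')['image'].astype(int)
for r in (205,210,215):
    row=g[r]; org=(row[:,2]>150)&(row[:,2]-row[:,0]>110)&(row[:,1]<row[:,2]*.62); dk=row.max(1)<60
    xo=np.where(org[385:520])[0].max()+385; xd=np.where(dk[xo:xo+60])[0]; print((int(xo),int(xd.max()+xo)),end=' ')
E
python3 gap.py; python3 px.py
```

```text
wrist pad 943 [-149.4 -144.8 -141.1]
wrist foot 1256 [-166.  -159.2 -119.1]
top pad 68 [-196.3 -147.2 -142.1]
top orange 77 [-135.8 -129.2 -121.5]
top foot 74 [-166.5 -160.2 -153.5]
shift [-0.0034  0.0001  0.0091] turn [-0.0003 -0.0017 -0.0005] rows 0.05803791638793923 0.01108108776910525 pos [589.2  -2.  272.3] t 22.0
(499, 519) (498, 517) (497, 516)
```

Request:
{"op": "carry_out", "data": {"targets": [[[0,0,0,0,0,0],[0,0,0,0,0,0],[0,0,0,0,0,0],[0,0,0,0,0,0],[0,0,0,0,0,0],[0,0,0,0,0,0],[0,0,0,0,0,0],[0,0,0,0,0,0]]], "claw": 0}}

```text
time_s: 22.72
tool_pos: [588.9, -2.2, 270.7]
tool_rot: [0.0, 1.0, -0.0, -0.0]
force: [-0.6, 0.1, -0.9]
finger_gap: 0.997
grip_force: 0.0
```

```bash
python3 gap.py; python3 px.py; python3 see.py s9
```

```text
wrist pad 997 [-149.5 -144.5 -141.1]
wrist foot 980 [-166.1 -160.8 -115.6]
top pad 69 [-196.3 -147.2 -142. ]
top orange 76 [-131.6 -124.  -117.7]
top foot 75 [-166.7 -160.  -153.7]
shift [-0.0021 -0.0007  0.0028] turn [-0.      0.     -0.0004] rows 0.021387189384001536 0.0027316302956271383 pos [588.9  -2.2 270.7] t 22.8167
(495, 520) (494, 519) (493, 518) board n 226 z98 [ 61.2 137.2] xrange [542.3 564.4 597.4] y -165.8
dy/dx,dy/dz,y [-3.10000e-02 -5.30000e-02 -1.66424e+02]
```

One click under load doesn't latch here. Compression optics put the held force at about 14–15 N, and the lever readings bound it below about 23 N. Both are inside 12–32, while another click could come near 32, so I stop squeezing. Checking tilt and squareness, then retreating.

Request:
{"op": "carry_out", "data": {"targets": [[[0,0,-0.06,0,0,0],[0,0,-0.1,0,0,0],[0,0,-0.14,0,0,0],[0,0,-0.14,0,0,0],[0,0,-0.1,0,0,0],[0,0,0,0,0,0],[0,0,0,0,0,0]]]}}

```text
time_s: 23.5
tool_pos: [589.2, -2.1, 407.5]
tool_rot: [0.0, 1.0, -0.0, 0.002]
force: [0.2, 0.6, -0.6]
finger_gap: 1.0
grip_force: 0.0
```

Run:
```python
from h import *
c=cap('wrist');W=cloud(c);h=cv2.cvtColor(c['image'],cv2.COLOR_BGR2HSV)
b=(abs(W[...,0]-588)<60)&(W[...,1]>-205)&(W[...,1]<-125)
red=b&((h[...,0]<6)|(h[...,0]>172))&(h[...,1]>140)&(W[...,2]>50)
P=W[red];f=P[P[:,2]<128]
for n,F in (('board',P),('face',f)):
    A=np.c_[F[:,0]-588,F[:,2]-90,np.ones(len(F))];k=np.linalg.lstsq(A,F[:,1],rcond=None)[0]
    r=F[:,1]-A@k;g=abs(r)<3;k=np.linalg.lstsq(A[g],F[g,1],rcond=None)[0];print(n,len(F),g.sum(),k.round(3),np.percentile(F[:,2],[1,99]).round(1),np.percentile(F[:,0],[1,99]).round(1))
ft=b&(h[...,0]>8)&(h[...,0]<30)&(h[...,1]<190)&(h[...,2]>120)&(W[...,2]>40)&(W[...,2]<48)&(abs(W[...,0]-588)<26);F=W[ft]
A=np.c_[F[:,0]-588,F[:,1]+160,np.ones(len(F))];print('foot top',len(F),np.linalg.lstsq(A,F[:,2],rcond=None)[0].round(3),np.percentile(F[:,:2],[1,99],0).round(1))
P=W.reshape(-1,3);P=P[(abs(P[:,0]-588)<40)&(abs(P[:,1])<60)&(P[:,2]>100)&(P[:,2]<136)];print('levers',np.percentile(P[:,1],[1,99]).round(1))
s=arm.observe();print(s['force'],s['time_s'],s['tool_pos'])
```

```text
board 5167 4372 [-7.00000e-03 -2.10000e-02 -1.65505e+02] [ 51.5 136.2] [542.5 630. ]
face 3204 3142 [-6.00000e-03 -0.00000e+00 -1.65245e+02] [ 50.8 127.5] [542.3 630.1]
foot top 529 [-3.0000e-03 -1.0000e-02  4.4184e+01] [[ 562.6 -165.7]
 [ 613.4 -151.5]]
levers [-34.5  32.2]
[-0.13647802  0.12001002 -1.1157525 ] 23.55 [588.67586458  -2.14450947 405.82506575]
```

```bash
python3 -c "
from rig import arm
print(arm.job_done())"
```

```text
the job is handed in; nothing more can be done
None
```

I handed the job in at about 23.6 s; no verdict came back. The red sign stands upright and square in the clamp, gripped with an estimated 14–17 N (not measured directly; target about 20 N), with the levers released and the arm clear.

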